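# Find the uncaught die case and snap it shut

### The job

Four small steel cases stand in a row on the board and all look shut, but the spring catch of one has not caught. Tug the cases by the knobs on their lids until you find the lid that lifts, and lift that one clearly (a couple of centimetres); push it down until its catch snaps, then tug it once more to be sure that it holds, and let go. Leave all four lids caught, and do not force the good catches or disturb the things lying about.

Things in the scene. Friction and masses are not known exactly. Their poses are not given: they have to be found in the camera images.
- board: plywood board 160 x 600 x 15 mm lying fixed on the bench, carrying the four cases in a row along its y. Origin centre of its underside; x away from the robot across the board, y along the row to the left, z up
- bay_1 (a point): point on the board's top face (15 mm over the bench) under the centre of the leftmost case; axes as the board's. All four cases: fixed, grey steel, 110 mm (x) by 95 mm (y), 150 mm apart, lid hinged along the far (+x) edge, hinge 55 mm beyond the bay point in x and 46 to 50 mm above it, so the lid's robot-side edge lifts. Catch hidden in a steel housing at the middle of that edge
- bay_2 (a point): point on the board's top face (15 mm over the bench) under the centre of the second case; axes as the board's. On each lid: a black ball knob, 28 mm across on a 12 mm stem, 30 mm nearer the robot (-x) than the bay point, same y (so 85 mm from the hinge line). Lid face at the knob 53 to 63 mm above the bay point, ball centre 81 to 91 mm, top 95 to 105 mm.
- bay_3 (a point): point on the board's top face (15 mm over the bench) under the centre of the third case; axes as the board's. The cases are let into the board by differing depths and the lids' tops slope differently by up to 3 degrees, so height and slope do not tell which is caught. A caught lid stops a pull at the knob dead after about 1 mm; an uncaught one lifts with 1 to 4 N; 10 N tells
- bay_4 (a point): point on the board's top face (15 mm over the bench) under the centre of the rightmost case; axes as the board's. Pushed down at the knob with about 8 to 18 N an uncaught lid snaps past its catch: it drops about 5 mm at the knob and stops hard (25 N is enough). Held pads resist its turning, so a tool that does not turn with the lid needs more
- lid_1 (a joint): one of the four lids; the number does NOT say in which bay it is. Hinge angle in rad, grows as it opens (raising the knob by d m gives about d/0.085). 0 = fully down; a caught lid has play up to about 0.015, where the catch holds it; an uncaught lid rests on the catch at about 0.055. Opens to 1.2; falls back slowly when let go
- lid_2 (a joint): one of the four lids; the number does NOT say in which bay it is. Hinge angle in rad, grows as it opens (raising the knob by d m gives about d/0.085). 0 = fully down; a caught lid has play up to about 0.015, where the catch holds it; an uncaught lid rests on the catch at about 0.055. Opens to 1.2; falls back slowly when let go
- lid_3 (a joint): one of the four lids; the number does NOT say in which bay it is. Hinge angle in rad, grows as it opens (raising the knob by d m gives about d/0.085). 0 = fully down; a caught lid has play up to about 0.015, where the catch holds it; an uncaught lid rests on the catch at about 0.055. Opens to 1.2; falls back slowly when let go
- lid_4 (a joint): one of the four lids; the number does NOT say in which bay it is. Hinge angle in rad, grows as it opens (raising the knob by d m gives about d/0.085). 0 = fully down; a caught lid has play up to about 0.015, where the catch holds it; an uncaught lid rests on the catch at about 0.055. Opens to 1.2; falls back slowly when let go
- bush: brass bush standing on its end on the board between two cases, 34 mm across, 42 mm tall; origin centre of its underside; a bystander, leave it where it is
- bearing: steel ring 38 mm across, 14 mm tall, flat on the board between two cases; origin centre of its underside; a bystander, leave it where it is
- socket: dark steel socket, 26 mm across, 34 mm tall, on the board between two cases; origin centre of its underside; a bystander, leave it where it is
- hammer: hammer lying on the bench beyond the board; a bystander, leave it where it is
- wrench: steel wrench lying on the bench beyond the board; a bystander, leave it where it is
- jar: glass jar with steel cap, 56 mm across, 75 mm tall, on the bench beyond the board; origin centre of its underside; a bystander, leave it where it is
- screwdriver: screwdriver lying on the bench between the robot and the board; a bystander, leave it where it is

How it is judged:
On the way, in this order (a step that is already met when the one before it is completed fails the run):
1. the uncaught lid has been found by lifting it: it is open by more than 0.1 rad (about 9 mm at the knob) (value of joint lid_3 above 0.1 rad), for 0.1 s.
2. it has been pushed fully down past its catch (below 0.005 rad) (value of joint lid_3 below 0.005 rad), for 0.15 s.
3. it has been tugged again and the catch held it: drawn up through its play (over 0.007 rad) but no further (under 0.03 rad) (value of joint lid_3 between 0.007 and 0.03 rad), for 0.1 s.
At the end, for the whole second after the job is handed in: All four lids are down and caught (each below 0.025 rad) and at rest, and the robot has let go (value of joint each of lid_1, lid_2, lid_3, lid_4 below 0.025 rad and velocity of joint lid_3 below 0.05 rad/s); the robot touches nothing.
It fails at once if a lid that was caught is forced open (over 0.04 rad) (value of joint any of lid_1, lid_2, lid_4 above 0.04 rad).
It fails at once if a bystander is moved by more than 30 mm or overturned (distance of any of bush, bearing, socket, hammer, wrench, jar, screwdriver from where it was at the start of the episode above 0.03 m or angle between any of bush, jar, socket's own z axis and vertical above 0.6 rad).
It also fails if it takes over 64 s, if anything falls off the work surface, if the arm or the gripper's body presses on something with over 40 N, if the wrist force passes 120 N, or if a joint passes its speed limit or range.

### The arm

A 7-joint arm with a two-finger parallel gripper is mounted at the origin on the work surface. World frame = base frame: x ahead of the robot, y to its left, z up, the work surface at z = 0. Lengths are in m, angles in rad, forces in N, time in s.
With the tool pointing down it reaches from about 0.4 to 0.85 m from the base axis. Payload 6.9 kg.
Tool frame: the origin (TCP) lies at the very end of the fingers, on their centre line; the grasp point (between the pads) lies 19 mm behind it; z points along the fingers, y is the line along which they close (so a half turn about z gives the same grasp; the last joint's range is limited). The gripper opens to 85 mm and grips with 20 to 120 N. Pads are 22 mm wide; open, the fingers measure 114 mm over their backs; the gripper's body (76 mm by 85 mm) begins 54 mm behind the grasp point. The pads swing forward as they close: fully open they stand 13 mm farther back than shut.
Start: joints at [-1.05, 0.507, -0.238, 1.5, 0.126, 1.149, -0.155], TCP at [0.252, 0.572, 0.231] pointing down, gripper open.
Joint ranges: [-3.08, 3.08], [-0.24, 2.05], [-1.43, 1.35], [0, 2.5], [-1.52, 4.66], [0.17, 1.96], [-2.89, 2.89]. Speed limits (rad/s): [2.39, 2.39, 3.14, 3.14, 3.14, 3.14, 3.14].

### API

Orientations are given as a unit quaternion [w, x, y, z].
In Python, from station import ctrl, ticket, kinematics, grab_frame, camera_info gives the robot as it stands (ctrl), with the cameras as plain functions, the job (ticket) and the kinematics (kinematics). Calls block until the motion is done:
- ctrl.movep(position, orientation): joint-space move of the TCP to a pose.
- ctrl.movel(position, frame=None, max_speed=0.15): straight line of the TCP; frame=None keeps the orientation; max_speed is the mean speed in m/s.
- ctrl.set_joints(angles): joint-space move.
- ctrl.ungrasp() and ctrl.close_gripper(force=None): open the fingers fully, or close them until they stop; force is the grip in N (None keeps the last).
- ctrl.pause(seconds).
- kinematics.ik(position, orientation): joint angles nearest the present ones, or None.
- ctrl.get_state(): the state.
- grab_frame(name): name is "scene" or "top" or "wrist"; returns the picture (480x640x3 uint8, blue, green, red); there is no depth.
- camera_info(name): a dict with "mtx" (3x3 intrinsics, pixels), "R" (3x3) and "t" (3): a world point X has camera coordinates R X + t; the wrist camera has in their place "hand_eye" (4x4, takes a point from camera to tool coordinates, whose origin is the TCP and whose axes are the flange's). Camera axes: x right, y down, z forward; pixel columns grow to the right and rows downward; lengths in m; the calibration is good to about 2 mm. A picture is of the moment at which its call begins: read the wrist's pose just before it. camera_info takes no time and is no camera call.
A pose or a line that the arm cannot do raises ctrl.Unreachable and nothing moves.
- ticket.close_job(): hands the job in; it is judged then, once.
The state is a dict: "time": time; "qpos": joint angles; "qd": joint speeds; "tau": joint torques, N m; "tcp_pos": TCP position; "eef_rot": TCP orientation; "contact_force": force on the tool from outside, world axes, zero at the start; "wrist_torque": the same for the moment, N m; "width": finger opening in m; "gripper_force": force on a finger pad.
Only numpy, scipy, OpenCV 4.12 (cv2) and the standard library are available. Lean on these libraries where they do the work, as an engineer would, in place of code of your own. Each camera call takes 0.05 s, during which the arm holds its last target. There are 200 camera calls.

## Working session

There is one attempt and no reset: what is moved stays moved. The work goes in short steps, each a Python script; the robot and the scene stay as the last script left them, time stands still between calls to the robot, and variables do not carry over. Pictures are saved under pics/ and viewed, at most 10 in all, crops included, and the job is handed in when it is done.

```bash
mkdir -p pics; ls
python3 - <<'E'
from station import ctrl, ticket, kinematics, grab_frame, camera_info
import cv2
for n in("scene","top"):
    i=camera_info(n); print(n,i)
    cv2.imwrite(f"pics/{n}0.png",grab_frame(n))
print(camera_info("wrist"))
s=ctrl.get_state();print(s)
E
```

```text
pics
station.py
scene {'mtx': array([[479.52365027,   0.        , 321.05445674],
       [  0.        , 479.52365027, 242.37429313],
       [  0.        ,   0.        ,   1.        ]]), 'R': array([[ 0.73542291,  0.67752733, -0.01048116],
       [ 0.51690624, -0.57094364, -0.63783328],
       [-0.43813363,  0.46365943, -0.77010314]]), 't': array([-0.43503625, -0.23571496,  1.05633442])}
top {'mtx': array([[434.71487422,   0.        , 323.72150512],
       [  0.        , 434.71487422, 242.42002662],
       [  0.        ,   0.        ,   1.        ]]), 'R': array([[ 0.02719119, -0.9995759 ,  0.01042423],
       [-0.98598988, -0.02853552, -0.16434622],
       [ 0.16457398, -0.00580941, -0.98634763]]), 't': array([-0.00967442,  0.60349337,  0.72156273])}
{'mtx': array([[432.87884927,   0.        , 319.62128628],
       [  0.        , 432.87884927, 235.8238289 ],
       [  0.        ,   0.        ,   1.        ]]), 'hand_eye': array([[ 7.94978530e-05, -9.44887326e-01, -3.27395685e-01,
         8.50091593e-02],
       [ 9.99999958e-01, -1.62881393e-05,  2.89827602e-04,
         7.08796436e-
[... 185 characters left out ...]
 0.1, 'qpos': array([-1.05049041,  0.50827238, -0.23755288,  1.50104342,  0.12567373,
        1.14888135, -0.15480341]), 'qd': array([-0.00041878, -0.00163623, -0.00050926, -0.00236365, -0.00052129,
        0.00123396,  0.00057318]), 'tau': array([-4.56330759e-03, -6.21840906e+01, -2.19392806e+00, -2.50201678e+01,
        1.27535852e-02,  7.91597937e-03, -4.11239000e-06]), 'tcp_pos': array([0.25174852, 0.57156287, 0.23050212]), 'eef_rot': array([-1.70877666e-04,  2.05910618e-01,  9.78570469e-01, -7.91065134e-04]), 'contact_force': array([ 0.35575525, -0.3805638 ,  0.46896888]), 'wrist_torque': array([-0.03540319, -0.00491442,  0.00254138]), 'gripper_force': 0.0, 'width': 0.08548773884125299}
```

View pics/scene0.png

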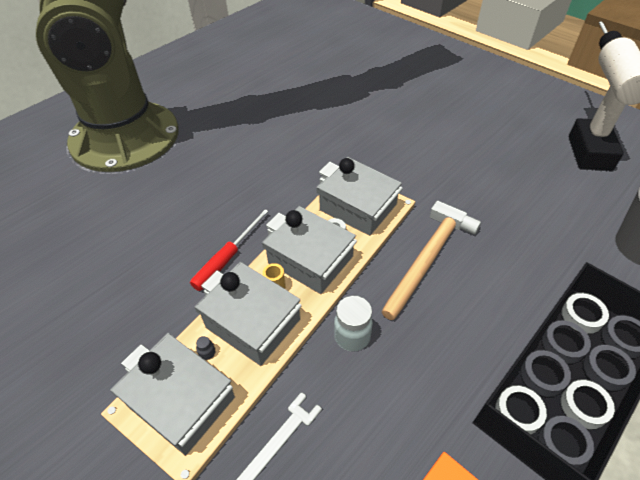

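View pics/top0.png

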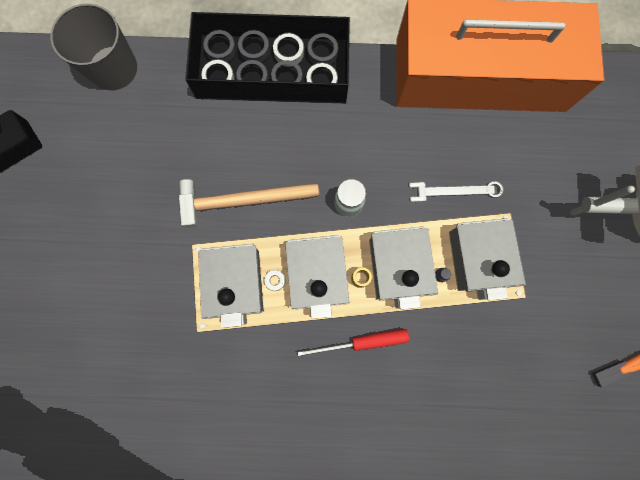

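The scene and top views show four cases. The knobs sit at top (226,297), (319,289), (410,278), (501,268), which match scene (347,166), (294,219), (230,282), (149,363), listed left to right as bays 1 to 4. I'll triangulate them next.

```bash
cat > loc.py <<'E'
import cv2,numpy as np
from station import ctrl, ticket, kinematics, grab_frame, camera_info
seed={"top":[(226,297),(319,289),(410,278),(501,268)],"scene":[(347,166),(294,219),(230,282),(149,363)]}
c={};P={}
for n in seed:
    im=cv2.imread(f"pics/{n}0.png"); i=camera_info(n)
    P[n]=i["mtx"]@np.c_[i["R"],i["t"]]
    m=(im.max(2)<60).astype(np.uint8)
    k,lab,st,ce=cv2.connectedComponentsWithStats(m)
    c[n]=[]
    for u,v in seed[n]:
        l=lab[v,u]; s=st[l]
        (x,y),r=cv2.minEnclosingCircle(np.argwhere(lab==l)[:,::-1].astype(np.float32))
        print(n,s,ce[l].round(1),round(x,1),round(y,1),round(r,1)); c[n].append((x,y))
X=cv2.triangulatePoints(P["top"],P["scene"],np.array(c["top"],float).T,np.array(c["scene"],float).T)
X=(X[:3]/X[3]).T
for n in seed:
    q=np.c_[X,np.ones(4)]@P[n].T; print(n,"reproj",(q[:,:2]/q[:,2:]-c[n]).round(1).tolist())
print(X.round(4)); d=np.diff(X,axis=0); print(np.linalg.norm(d[:,:2],axis=1))
e=X[0]-X[3]; psi=np.arctan2(-e[0],e[1]); print("yaw",psi)
np.savez("knobs.npz",X=X,psi=psi)
E
python3 loc.py
```

```text
top [     0      0    640    480 278085] [329.5 243.2] 319.5 239.5 399.3
top [311 280  16  17 210] [318.3 288.2] 318.2 288.1 8.2
top [402 270  17  16 216] [409.8 277.7] 409.7 277.9 8.3
top [491 260  18  17 227] [500.  268.2] 499.9 268.5 8.9
scene [339 158  15  16 176] [346.3 165.7] 346.3 165.7 7.8
scene [286 210  16  18 214] [293.5 218.6] 293.4 218.6 8.6
scene [221 272  19  20 275] [229.7 281.4] 229.7 281.4 9.6
scene [139 352  22  22 372] [149.5 362.8] 149.3 362.7 11.2
top reproj [[-10.4, -11.3], [-0.1, -0.1], [-0.2, -0.2], [-0.2, -0.2]]
scene reproj [[-12.7, 1.5], [-0.1, 0.0], [-0.2, 0.0], [-0.3, 0.0]]
[[ 0.591   0.0286  0.238 ]
 [ 0.5197  0.0145  0.0978]
 [ 0.5404 -0.1343  0.1018]
 [ 0.5601 -0.2831  0.101 ]]
[0.07266041 0.15028091 0.15010166]
yaw -0.09864490562936429
```

```bash
sed -i 's/    m=(im.max(2)<60).astype(np.uint8)/&; m=cv2.morphologyEx(m,cv2.MORPH_CLOSE,np.ones((5,5),np.uint8))/' loc.py; python3 loc.py
python3 - <<'E'
import numpy as np
from station import ctrl, ticket, kinematics, grab_frame, camera_info
d=np.load("knobs.npz");psi=float(d["psi"])
q=[0,np.sin(-psi/2),np.cos(-psi/2),0];
for X in d["X"]:
  for h in (.15,.06,-.019):
    j=kinematics.ik(X+[0,0,h],q); print(None if j is None else np.round(j,2))
q=[0,np.cos(-psi/2),-np.sin(-psi/2),0]
for X in d["X"]: print("alt",kinematics.ik(X-[0,0,.019],q))
E
```

```text
top [218 288  17  17 223] [225.9 296.5] 226.0 296.5 8.5
top [311 280  16  17 211] [318.3 288.2] 318.2 288.1 8.2
top [402 270  17  16 216] [409.8 277.7] 409.7 277.9 8.3
top [491 260  18  17 228] [500.  268.2] 499.9 268.5 8.9
scene [339 158  15  16 180] [346.3 165.6] 346.3 165.7 7.8
scene [286 210  16  18 217] [293.5 218.6] 293.4 218.6 8.6
scene [221 272  19  20 282] [229.6 281.3] 229.0 281.2 10.1
scene [139 352  22  22 380] [149.5 362.8] 149.3 362.7 11.2
top reproj [[-0.1, -0.1], [-0.1, -0.1], [0.0, 0.0], [-0.2, -0.2]]
scene reproj [[-0.1, 0.0], [-0.1, 0.0], [0.1, -0.0], [-0.3, 0.0]]
[[ 0.5019  0.1636  0.1001]
 [ 0.5197  0.0145  0.0978]
 [ 0.54   -0.1346  0.1025]
 [ 0.5601 -0.2831  0.101 ]]
[0.15009974 0.15048695 0.14989425]
yaw 0.12963011448704914
[-0.19  0.34 -0.24  1.72  0.09  1.09  1.24]
[-0.18  0.43 -0.26  1.86  0.14  0.87  1.19]
[-0.18  0.54 -0.27  1.95  0.22  0.68  1.12]
[-0.01  0.33 -0.09  1.75  0.03  1.07  1.59]
[ 0.04  0.42 -0.16  1.88  0.09  0.85  1.53]
[ 0.07  0.53 -0.22  1.97  0.18  0.66  1.44]
[ 0.08  0.38  0.18  1.65 -0.08  1.11  1.98]
[ 0.18  0.46  0.03  1.78 -0.02  0.89  1.92]
[ 0.26  0.56 -0.09  1.87  0.07  0.71  1.83]
[ 0.25  0.51  0.3   1.47 -0.15  1.19  2.27]
[ 0.36  0.57  0.12  1.6  -0.08  0.98  2.2 ]
[ 0.45  0.65 -0.04  1.68  0.03  0.81  2.1 ]
alt [-0.61405305  0.56328188  0.38284045  1.95269081 -0.32094619  0.68450861
 -1.47496494]
alt [-0.35686287  0.56482126  0.42630097  1.97583744 -0.36210671  0.67488512
 -1.14415874]
alt [-0.12719249  0.618604    0.51692888  1.87679249 -0.42995337  0.75811866
 -0.81319811]
alt [ 0.0427577   0.75132649  0.68008465  1.68427676 -0.5725392   0.91463517
 -0.48993165]
```

Knob spacing comes out at 150 mm and the ball heights at 98 to 102 mm, both as specified. Next I'll grip the bay 1 knob and tug it.

```bash
cat > h.py <<'E'
import numpy as np
from scipy.spatial.transform import Rotation as Ro
from station import ctrl, ticket, kinematics, grab_frame, camera_info
d=np.load("knobs.npz");KN=d["X"];psi=float(d["psi"])
bx=np.array([np.cos(psi),np.sin(psi),0]);by=np.array([-np.sin(psi),np.cos(psi),0])
Q0=np.array([0,np.sin(-psi/2),np.cos(-psi/2),0])
def pose(k,th):                       # tool pose turned with the lid by th about the hinge
    p=KN[k]-[0,0,.021]; H=KN[k]+.085*bx; H[2]=.063
    R=Ro.from_rotvec(by*th); q=(R*Ro.from_quat(Q0,scalar_first=True)).as_quat(scalar_first=True)
    return H+R.apply(p-H),q
def S(tag,F0=np.zeros(3)):
    s=ctrl.get_state(); f=s["contact_force"]-F0
    print(tag,"t%.2f"%s["time"],"z%.4f"%s["tcp_pos"][2],"F",f.round(1),"T",s["wrist_torque"].round(2),"w%.4f"%s["width"],"g%.0f"%s["gripper_force"]); return s,f
def go(k,th,v=.02): p,q=pose(k,th); ctrl.movel(p,q,max_speed=v)
def grip(k,force=40):
    p,q=pose(k,0)
    ctrl.movep(p+[0,0,.075],q); ctrl.movel(p,q,max_speed=.12); ctrl.pause(.15)
    F0=S("at")[0]["contact_force"]; ctrl.close_gripper(force); ctrl.pause(.15); S("grip",F0); return F0
def tug(k,F0,lim=-9,maxth=.06,step=.006):
    th=0
    while th<maxth:
        th+=step; go(k,th); ctrl.pause(.05); s,f=S("th%.3f"%th,F0)
        if f[2]<lim: return True,th
    return False,th
def release(k):
    ctrl.ungrasp(); s=ctrl.get_state(); ctrl.movel(s["tcp_pos"]+[0,0,.075],max_speed=.15); S("rel")
E
python3 - <<'E'
from h import *
F0=grip(0); print(tug(0,F0,maxth=.03))
E
```

```text
at t2.79 z0.0800 F [ 0.7 -0.4 -0.2] T [-0.    0.01  0.  ] w0.0854 g0
grip t3.52 z0.0793 F [-0.8 -4.5  6.7] T [-1.09  0.06  0.02] w0.0259 g39
th0.006 t3.83 z0.0795 F [-1.7 -5.4  3.6] T [-1.15  0.1   0.01] w0.0258 g39
th0.012 t4.12 z0.0796 F [-0.2 -6.  -0.5] T [-1.13 -0.04  0.07] w0.0258 g39
th0.018 t4.42 z0.0800 F [-0.8 -5.4 -1.7] T [-1.12 -0.14  0.02] w0.0259 g39
th0.024 t4.72 z0.0805 F [-0.8 -4.8 -0.5] T [-1.06 -0.13  0.01] w0.0260 g39
th0.030 t5.03 z0.0810 F [ 0.8 -4.8 -1.5] T [-1.05 -0.16  0.08] w0.0258 g39
(False, 0.03)
```

The force stays near -1.5 N while the tool rises, so this lid seems to be lifting. I'll raise it further and look to confirm.

Run:
```python
from h import *
import cv2
F0=np.array([.7,-.4,-.2])
for th in (.06,.12,.25): go(0,th,.04); ctrl.pause(.1); S("th%.2f"%th,F0)
cv2.imwrite("pics/lift.png",cv2.resize(grab_frame("scene")[80:320,200:520],None,fx=2,fy=2))
S("")
```

```text
th0.06 t5.38 z0.0835 F [-0.8 -4.  -1.6] T [-1.1  -0.19  0.05] w0.0253 g40
th0.12 t5.76 z0.0884 F [ 0.5 -4.1 -1.2] T [-1.15 -0.21  0.12] w0.0256 g40
th0.25 t6.29 z0.0987 F [-0.9 -4.1 -0.9] T [-1.05 -0.31  0.29] w0.0257 g40
 t6.34 z0.0987 F [-0.4 -6.1 -1.9] T [-1.05 -0.35  0.26] w0.0258 g40
```

View pics/lift.png

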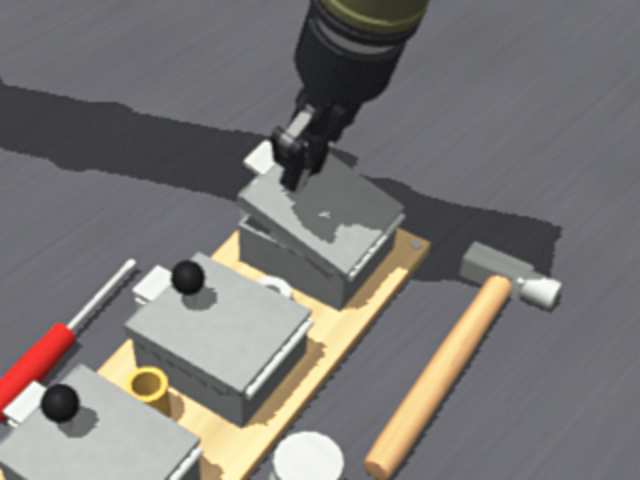

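The picture shows the bay 1 lid at (320,205) in the crop clearly open, with the gripper on its knob. The other lids are still down. Now I'll lower it and push until it snaps.

Run:
```python
from h import *
F0=np.array([.7,-.4,-.2])
go(0,.0,.04); ctrl.close_gripper(80); ctrl.pause(.2); S("rest",F0)
th=0
while th>-.16:
    th-=.01; go(0,th,.02); ctrl.pause(.05); s,f=S("th%.3f"%th,F0)
    if f[2]>26: break
ctrl.pause(.4); S("hold",F0)
```

```text
rest t7.45 z0.0793 F [-1.8 -6.4  5.8] T [-1.39  0.06  0.05] w0.0248 g78
th-0.010 t7.75 z0.0786 F [-1.1 -6.6  7.3] T [-1.46  0.09 -0.01] w0.0248 g78
th-0.020 t8.05 z0.0775 F [-1.2 -5.9  3. ] T [-1.34 -0.04 -0.02] w0.0246 g78
th-0.030 t8.35 z0.0760 F [ 0.9 -4.7 -2.3] T [-1.32 -0.23 -0.05] w0.0247 g79
th-0.040 t8.65 z0.0752 F [ 0.9 -5.2 -1.7] T [-1.3  -0.2  -0.02] w0.0244 g79
th-0.050 t8.95 z0.0749 F [-1.4 -6.3  4.2] T [-1.38 -0.01 -0.01] w0.0246 g80
th-0.060 t9.25 z0.0749 F [-2.2 -7.3 12.3] T [-1.54  0.27 -0.04] w0.0246 g80
th-0.070 t9.55 z0.0748 F [-4.8 -8.3 19.4] T [-1.74  0.52 -0.07] w0.0248 g81
th-0.080 t9.85 z0.0747 F [-5.4 -9.9 28.9] T [-1.94  0.78 -0.1 ] w0.0247 g82
hold t10.25 z0.0747 F [-5.4 -9.  29. ] T [-1.95  0.76 -0.16] w0.0244 g82
```

The lid dropped 4.5 mm and then stopped hard, so the catch has snapped. Now the confirming tug.

Run:
```python
from h import *
F0=np.array([.7,-.4,-.2])
go(0,-.055,.02)
th=-.055
while th<.03:
    th+=.006; go(0,th,.02); ctrl.pause(.05); s,f=S("th%.3f"%th,F0)
    if f[2]<-10: break
ctrl.pause(.4); S("hold",F0)
```

```text
th-0.049 t10.81 z0.0749 F [-0.9 -6.   3.7] T [-1.41 -0.02  0.  ] w0.0249 g80
th-0.043 t11.11 z0.0750 F [ 0.3 -5.8 -0.2] T [-1.28 -0.13 -0.  ] w0.0247 g79
th-0.037 t11.41 z0.0755 F [ 0.7 -5.  -1.6] T [-1.33 -0.17 -0.01] w0.0246 g79
th-0.031 t11.71 z0.0760 F [ 0.1 -5.6 -1.4] T [-1.29 -0.17 -0.01] w0.0246 g79
th-0.025 t12.01 z0.0762 F [-0.1 -5.4 -3.9] T [-1.19 -0.26 -0.08] w0.0246 g79
th-0.019 t12.31 z0.0764 F [ 1.2 -4.8 -7.8] T [-1.2  -0.33  0.03] w0.0247 g79
th-0.013 t12.61 z0.0765 F [  1.5  -4.4 -10.2] T [-1.09 -0.48 -0.01] w0.0247 g79
hold t13.01 z0.0765 F [  1.2  -4.6 -10.5] T [-1.1  -0.53  0.02] w0.0251 g79
```

The catch held: 1.6 mm of play, then a dead stop at 10 N. I'll unload it, let go and check.

Run:
```python
from h import *
import cv2
go(0,-.042,.02); ctrl.pause(.1); S("neutral"); release(0); ctrl.pause(.5); S("end")
cv2.imwrite("pics/end.png",grab_frame("scene"))
```

```text
neutral t13.38 z0.0751 F [ 1.9 -6.6 -1.1] T [-1.27 -0.14 -0.07] w0.0247 g80
rel t14.65 z0.1501 F [ 0.5  0.4 -0.9] T [ 0.01  0.11 -0.  ] w0.0853 g0
end t15.15 z0.1503 F [-0.3  0.   0.2] T [-0.03  0.08  0.09] w0.0856 g0
```

View pics/end.png

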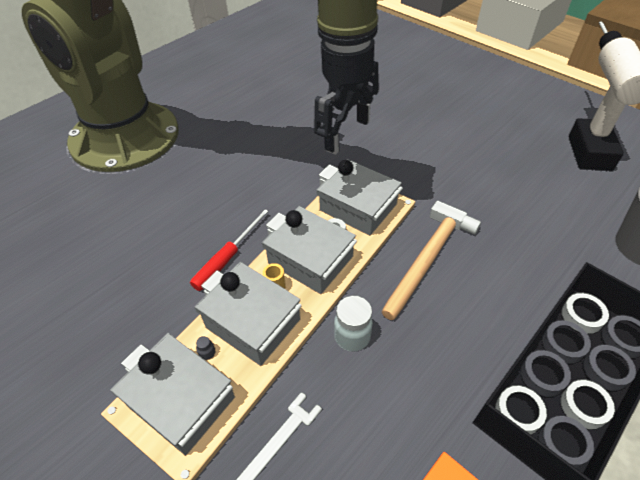

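The gripper at (345,120) is open and clear of the knob at (346,168). All four lids are down and nothing else has moved, so I'm handing in the job.

```bash
python3 -c "
from station import ctrl, ticket, kinematics, grab_frame, camera_info
print(ticket.close_job())"
```

```text
the job is handed in; nothing more can be done
None
```

The uncaught lid was on the leftmost case (bay 1): I lifted it about 2 cm, pushed it down until it snapped, tugged it again (it held dead at 10 N) and let go; I didn't tug the other three, nothing else was moved, and the job is handed in (no verdict was returned).

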